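# Emergency lid release of a microcentrifuge

## Task

The microcentrifuge lost power with its lid locked and samples inside. Take the metal release pin out of the green tube box, lower its thin end through the round emergency-release hole in the corner of the centrifuge's deck, feel for the spring plunger down inside, and press it gently with the pin to the end of its travel so that the lid comes ajar. Finish like that, still gripping the upright pin and holding the plunger fully down; don't lean the gripper on the centrifuge, don't ram the plunger, and leave everything else where it is.

Things in the scene. Friction and masses are not known exactly. Their poses are not given: they have to be found in the camera images.
- pin: Release pin, 122 mm, 60 g: bare metal handle (dia 18, 72 long) over a thin steel shaft (dia 5, 50 long). Origin at the shaft's tip, z up the pin (handle at z 50 to 122 mm). Starts upright in one of three cells of the tube box (it varies), shaft in the cell, the handle's underside resting on the rim, so the handle stands 60 to 132 mm above the bench, taller and thicker than a tube. Lifts out.
- pin_tip (a point): Tip of the pin's thin shaft (the pin's origin).
- pin_grip (a point): Point on the pin's axis inside the handle, 98 mm above the tip and 24 mm below the handle's top: a good place to grip. It starts 108 mm above the bench; fingers reaching 25 mm lower still clear all tube caps.
- tube_box: Green tube box, fixed, 137 x 137 mm, rim 60 mm high, 9 x 9 square cells (15 mm pitch, 13 mm openings, floor 4 mm up). Origin at the centre of its underside. Rows of capped tubes (cap tops 78 mm above the bench, 12 mm wide) fill its +x third; its lid lies open and flat on the bench beyond them, 22 mm high. The pin and two single tubes stand in its emptier part, 45 mm or more apart.
- centrifuge: Microcentrifuge, fixed: khaki housing 240 x 226 mm, flat deck 95 mm above the bench, on it a round smoked dome lid 190 mm across (top 149 mm above the bench, centred at x = +20 mm). Origin at the centre of the underside; its front, with a sloping panel, faces its own -x, the lid's hinge is at its +x side.
- release_hole (a point): Centre of the release hole, at deck level (95 mm above the bench): vertical, dia 12 mm, 2 mm chamfer, thin black ring round it, in the deck corner at x = -94, y = +87 mm of the centrifuge, 48 mm clear of the lid's rim. The deck is 6 mm thick there, hollow beneath; straight under the hole lies the plunger's flat head, 15 mm wide, so a pin let straight down always meets it.
- release (a joint): Travel of the release plunger: 0 = up, 0.008 m = fully down on its stop; springs back when let go. Its head lies 20 to 30 mm below the deck when up; the depth differs from machine to machine and must be felt for. It takes about 2 N to start it and 5 N to hold it fully down; at the stop the force rises quickly.
- lid (a joint): Angle of the lid: 0 = shut, 0.08 rad = ajar (front edge about 15 mm up). The plunger's linkage lifts it in step with the plunger; it falls shut when the plunger is let go.
- tube_a: Bystander: loose tube, 12 mm wide, 74 mm tall, blue cap (top 78 mm above the bench), standing in a cell of the tube box. Origin at its underside.
- tube_b: Bystander: a second loose tube, just like tube_a.
- reagent: Bystander: amber bottle, 62 mm wide, 125 mm tall, on the bench. Origin at its underside.
- beaker: Bystander: glass beaker, 74 mm wide, 95 mm tall. Origin at its underside.
- pipette: Bystander: white pipette lying on the bench, 257 mm long, 24 mm high. Origin at bench level near its middle, x towards its nozzle.
- jar: Bystander: white jar, 60 mm wide, 70 mm tall. Origin at its underside.
- timer: Bystander: flat bench timer, 60 x 70 mm, 16 mm high. Origin at its underside.
There are look-alikes about, which are no part of the job. What is meant by the pin is not blue, purple or yellow, and is the smaller of those in its own colour.

How it is judged (in metres and radians):
On the way, in this order (a step that is already met when the one before it is completed fails the run):
1. the pin is gripped and lifted clear of the tube box (contact force between the fingers and pin above 2 N and height (world z) of pin_tip above 0.064 m), for 0.1 s.
2. the gripped pin's tip is through the release hole (contact force between the fingers and pin above 2 N and horizontal distance between pin_tip and release_hole below 0.007 m and z of pin_tip in the frame of release_hole below -0.01 m), for 0.1 s.
At the end, for the whole second after the job is handed in: The program has ended with the pin still gripped, within 0.2 rad of upright and at rest, its tip through the release hole and pressing on the plunger with more than 2 N; the plunger is held within 1.5 mm of the end of its 8 mm travel and the lid is ajar (more than 0.05 rad) (contact force between the fingers and pin above 2 N and horizontal distance between pin_tip and release_hole below 0.007 m and z of pin_tip in the frame of release_hole below -0.015 m and value of joint release above 0.0065 m and value of joint lid above 0.05 rad and contact force between pin and release_c0 above 2 N and angle between pin's own z axis and vertical below 0.2 rad and linear speed of pin below 0.02 m/s); the arm keeps its last pose, push and grip.
It fails at once if the plunger is rammed (pressed with more than 35 N) (contact force between pin and release_c0 above 35 N).
It fails at once if the gripper or arm leans on the centrifuge or its lid (more than 8 N) (contact force between any of the fingers, the arm and centrifuge above 8 N).
It fails at once if a bystander is moved more than 30 mm (distance of any of tube_a, tube_b, reagent, beaker, pipette, jar, timer from where it was at the start of the episode above 0.03 m).
It also fails if it takes over 48 s, if anything falls off the work surface, if the arm or the gripper's body presses on something with over 40 N, if the wrist force passes 120 N, or if a joint passes its speed limit or range.

## Robot

A 6-joint arm with a two-finger parallel gripper is mounted at the origin on the work surface. World frame = base frame: x ahead of the robot, y to its left, z up, the work surface at z = 0. Lengths are in mm, angles in rad, forces in N, time in s.
With the tool pointing down it reaches from about 275 to 1000 mm from the base axis. Payload 8.4 kg.
Tool frame: the origin (TCP) lies midway between the tips of the shut fingers; the grasp point (between the pads) lies 19 mm behind it (r.grip_point_offset is the distance from the TCP to the grasp point, in mm); z points along the fingers, y is the line along which they close (so a half turn about z gives the same grasp; the last joint's range is limited). The gripper opens to 85 mm and grips with 20 to 120 N. Pads are 22 mm wide; open, the fingers measure 114 mm over their backs; the gripper's body (76 mm by 85 mm) begins 54 mm behind the grasp point. The pads swing forward as they close: fully open they stand 13 mm farther back than shut.
Start: joints at [-1.225, 0.353, 1.633, -0, 1.155, -0.002], TCP at [213.018, -587.581, 196.481] pointing down, gripper open.
Joint ranges: [-2.63, 2.63], [-0.92, 2.1], [0.06, 2.66], [-1.3, 4.44], [0, 2.69], [-3.02, 3.02]. Speed limits (rad/s): [2.22, 2.22, 2.79, 3.14, 3.14, 3.14].

## Interface

Orientations are given as [roll, pitch, yaw] about the fixed x, y, z axes, in that order (R = Rz(yaw) Ry(pitch) Rx(roll)).
In Python, from rig import r gives the robot as it stands. The module is installed in compiled form; this text tells all that it offers.
- The arm moves only by the shell command python3 -m creep 'ROWS' [FORCE]. ROWS is text: rows parted by semicolons, each of 7 numbers parted by spaces: the turn, a rotation vector about the tool's x, y, z in degrees, then the shift along the tool's x, y, z in m, then the closure in counts, from 0 (fully open) to 255 (shut). A call has 1 to 8 rows; each row is the pose to reach, as a shift and turn from the pose commanded when the call began, along the tool's axes at that moment; what a row does not reach only later rows make up. A row lasts 1/8 s, in which the tool goes at most 62.5 mm and 10.7 degrees, less where a joint would pass 70% of its speed; a pose out of reach is approached as far as the arm can. A call with a gripper value outside its range is refused whole. The fingers move at their own pace and stop on an object; FORCE is the grip in N (left out, the last holds). Time passes only in rows, so rows that repeat a pose let the fingers close. It gives the time, the measured TCP pose, the force, the opening and the grip force at its end, in the units of the state.
- r.sense(): the state, without advancing time (a new reading comes with each control period).
- r.grab_frame(name): name is "side" or "top" or "wrist"; returns a dict with "img" (420x560x3 uint8, red, green, blue), "range_z" (420x560 float32, mm along the optical axis (not along the pixel's ray), 0 where there is no reading), "K" (3x3 intrinsics, pixels), "world_from_camera" (4x4, takes a point from camera to world coordinates). Camera axes: x right, y up, looking along -z (the intrinsics and any distortion apply to the point x, -y, -z); pixel columns grow to the right and rows downward; lengths in mm; the calibration is good to about 2 mm. A picture is of the moment at which its call begins.
- r.sign_off(): hands the job in; it is judged then, once.
The state is a dict: "clock": time; "qpos": joint angles; "qvel": joint speeds; "joint_efforts": joint torques, N m; "eef_pos": TCP position; "tcp_rot": TCP orientation; "contact_force": force on the tool from outside, world axes, zero at the start; "wrist_torque": the same for the moment, N m; "opening": opening from 0.0 (shut) to 1.0 (fully open); "grasp_force": force on a finger pad.
Only numpy, scipy, OpenCV 4.12 (cv2) and the standard library are available. Lean on these libraries where they do the work, as an engineer would, in place of code of your own. Each camera call takes 0.05 s, during which the arm holds its last target. There are 200 camera calls.

## Working session

There is one attempt and no reset: what is moved stays moved. The work goes in short steps, Python scripts to look and compute and a shell command to move; the robot and the scene stay as the last step left them, time stands still between calls to the robot, and variables do not carry over. Pictures are saved under pics/ and viewed, at most 11 in all, crops included, and the job is handed in when it is done.

```bash
mkdir -p pics
python3 - <<'E'
from rig import r
import cv2,pickle,numpy as np
s=r.sense();print(s)
d={}
for n in("top","side"):
    f=r.grab_frame(n);d[n]=f;cv2.imwrite(f"pics/{n}0.png",f["img"][...,::-1]);print(n,f["K"],f["world_from_camera"].round(3),f.keys())
pickle.dump(d,open("d0.pkl","wb"))
E
```

```text
{'clock': 0.0, 'qpos': array([-1.22540721e+00,  3.53608034e-01,  1.63417486e+00,  4.89720622e-06,
        1.15521069e+00, -2.35408593e-03]), 'qvel': array([0.00128326, 0.00152937, 0.00209596, 0.00017642, 0.00033222,
       0.0008261 ]), 'joint_efforts': array([-3.29416391e-03, -6.05260277e+01, -3.42072451e+01, -5.69255960e-06,
        9.44688858e-03, -6.78252991e-05]), 'eef_pos': array([ 212.82784735, -587.06190543,  195.76935033]), 'tcp_rot': array([-3.14019174e+00, -7.77547176e-06,  3.47741221e-01]), 'contact_force': array([-0.55538296, -1.02204575,  0.22380754]), 'wrist_torque': array([-0.02519342,  0.01716108, -0.00307059]), 'grasp_force': 0.0, 'opening': 1.0025676196131266}
top [[449.63561206   0.         283.96047682]
 [  0.         449.63561206 207.73334079]
 [  0.           0.           1.        ]] [[ 6.000000e-03  9.950000e-01 -1.020000e-01  3.917730e+02]
 [-1.000000e+00  7.000000e-03  8.000000e-03 -1.304400e+01]
 [ 8.000000e-03  1.020000e-01  9.950000e-01  1.606617e+03]
 [ 0.000000e+00  0.000000e+00  0.000000e+00  1.000000e+00]] dict_keys(['img', 'range_z', 'K', 'world_from_camera'])
side [[436.81936438   0.         285.05148149]
 [  0.         436.81936438 214.69423195]
 [  0.           0.           1.        ]] [[-7.86000e-01  4.08000e-01 -4.64000e-01 -5.20410e+01]
 [-6.18000e-01 -4.99000e-01  6.08000e-01  7.89790e+02]
 [ 1.70000e-02  7.65000e-01  6.44000e-01  9.20386e+02]
 [ 0.00000e+00  0.00000e+00  0.00000e+00  1.00000e+00]] dict_keys(['img', 'range_z', 'K', 'world_from_camera'])
```

View pics/top0.png

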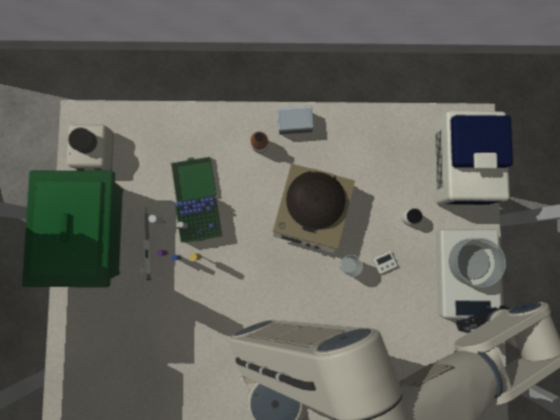

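View pics/side0.png

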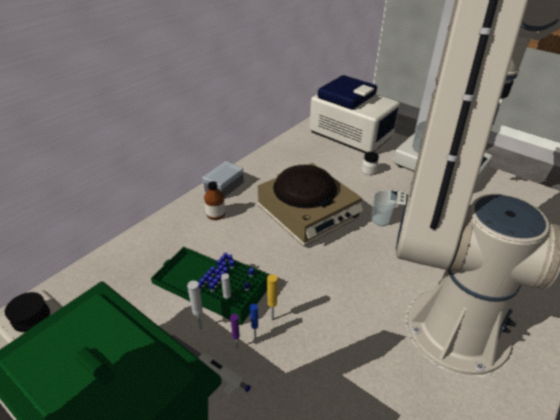

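Top view: candidates are the pin in the box (181,225), a larger grey one outside it (153,217), purple (163,253), blue (177,257) and yellow (196,257). In the side view these are (226,286), (195,300), (235,325), (255,318) and (272,290). I choose the grey one in the box. The hole is near (282,226) in the top view and (307,217) in the side view. Next I crop closely and measure.

```bash
cat > h.py <<'E'
import numpy as np,cv2
def ray(f,u,v):
    K=f["K"];T=f["world_from_camera"]
    d=np.array([(u-K[0,2])/K[0,0],-(v-K[1,2])/K[1,1],-1]);return T[:3,3],T[:3,:3]@d
def onz(f,u,v,z):
    o,d=ray(f,u,v);return (o+d*(z-o[2])/d[2]).round(1)
def pt(f,u,v):
    o,d=ray(f,u,v);return (o+d*f["range_z"][int(v),int(u)]).round(1)
E
python3 - <<'E'
import pickle,cv2,numpy as np
from h import *
d=pickle.load(open("d0.pkl","rb"));t,s=d["top"],d["side"]
a=t["img"][145:270,140:240];b=s["img"][245:345,170:290];c=t["img"][160:260,265:365];e=s["img"][160:245,250:370]
R=lambda x:cv2.resize(x,(400,300),interpolation=cv2.INTER_CUBIC)
a=cv2.copyMakeBorder(a,0,0,0,0,0)
cv2.imwrite("pics/crop0.png",np.vstack([np.hstack([R(a),R(b)]),np.hstack([R(c),R(e)])])[...,::-1])
for u,v in((181,225),(153,217)):
  print([pt(t,u+i,v+j) for i in(-1,0,1,2) for j in(-1,0,1)], onz(t,u,v,132))
# box
hsv=cv2.cvtColor(t["img"],cv2.COLOR_RGB2HSV)
m=cv2.inRange(hsv,(40,80,20),(85,255,255));m[:, :140]=0
cs=max(cv2.findContours(m,0,1)[0],key=cv2.contourArea);q=cv2.minAreaRect(cs);print("box",q,[onz(t,*p,60) for p in cv2.boxPoints(q)])
# khaki deck by height from depth
T=t["world_from_camera"];K=t["K"];v,u=np.mgrid[:420,:560];z=t["range_z"]
P=np.stack([(u-K[0,2])/K[0,0]*z,-(v-K[1,2])/K[1,1]*z,-z],-1)@T[:3,:3].T+T[:3,3]
m=((P[...,2]>85)&(P[...,2]<165)&(u>265)&(u<362)&(v>155)&(v<258)).astype(np.uint8)
m=cv2.morphologyEx(m,cv2.MORPH_OPEN,np.ones((5,5)))
cs=max(cv2.findContours(m,0,1)[0],key=cv2.contourArea);q=cv2.minAreaRect(cs);print("deck",q,[onz(t,*p,95) for p in cv2.boxPoints(q)])
for f,n,(x0,x1,y0,y1) in((t,'t',(274,292,217,235)),(s,'s',(298,316,208,226))):
  g=cv2.cvtColor(f["img"],cv2.COLOR_RGB2GRAY)[y0:y1,x0:x1];print(n);print(g)
E
```

```text
[array([487. , 317.8, 125.5]), array([483. , 315.1, 137. ]), array([479.7, 315.1, 136.7]), array([486.6, 313.1, 131.9]), array([483.6, 313.9, 127.5]), array([479.8, 312. , 135.9]), array([486.8, 310.2, 130. ]), array([483.4, 309.8, 131.6]), array([480.6, 311.7, 122.5]), array([487.6, 309.6, 117.6]), array([484.8, 311.2, 109.7]), array([481.5, 311.4, 108.5])] [483.3 312.9 132. ]
[array([509.2, 398.1, 169.3]), array([506.4, 399.4, 164.4]), array([503.1, 399.1, 165.1]), array([509.7, 396.5, 163.8]), array([506.9, 397.8, 158.8]), array([503.3, 396.5, 163.1]), array([509.8, 393.6, 162.7]), array([506.1, 391.7, 169.3]), array([503. , 392.1, 167.4]), array([510. , 391.1, 160.2]), array([506.9, 391.4, 158.6]), array([503.1, 389. , 166.9])] [509.  405.4 132. ]
box ((194.1899871826172, 181.8300018310547), (36.76955032348633, 37.193817138671875), 81.8698959350586) [array([692.5, 362. ,  60. ]), array([712.1, 234.4,  60. ]), array([584.2, 213.5,  60. ]), array([565. , 340.2,  60. ])]
deck ((313.57366943359375, 205.08885192871094), (67.37047576904297, 71.07650756835938), 15.350136756896973) [arra
[... 1803 characters left out ...]
92 92 89 90 91]
 [92 91 92 91 92 89 86 83 82 85 89 90 90 92 93 92 94 90]
 [92 91 91 91 84 73 69 68 72 77 81 83 87 91 90 91 92 94]
 [92 92 91 88 75 61 62 70 83 93 87 73 81 89 92 93 91 92]
 [91 92 90 84 67 57 55 62 77 90 89 76 74 87 91 91 93 90]
 [91 92 90 87 71 58 44 47 54 67 73 74 79 90 93 92 93 91]
 [92 93 90 91 83 68 51 46 50 57 65 77 83 90 90 93 91 89]
 [89 91 91 92 91 85 77 73 74 75 83 86 91 91 92 88 84 79]
 [88 91 91 92 94 89 87 87 85 90 90 89 92 89 87 77 66 55]
 [90 92 89 90 91 91 93 91 91 92 90 88 85 77 69 59 47 45]
 [88 90 89 91 90 91 92 91 89 90 85 77 68 58 51 43 44 52]
 [89 89 88 90 90 89 89 88 86 78 65 58 49 45 46 51 59 72]
 [90 91 88 91 91 87 88 79 70 56 49 43 45 50 62 74 84 83]]
```

View pics/crop0.png

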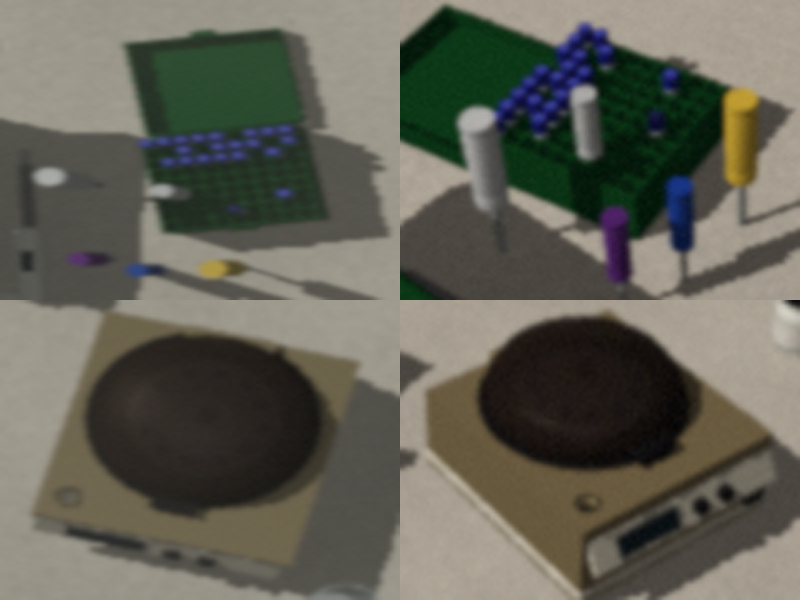

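The crop confirms the choice: the grey handle in the box is the smaller of the two grey ones. Now its precise position, the hole's, and the first move in tool axes.

```bash
cat >> h.py <<'E'
from scipy.spatial.transform import Rotation as Ro
def rel(s,target,yaw=None):
    "shift (m, tool axes) and turn (deg rotvec) to a TCP world target, tool straight down"
    R=Ro.from_euler('xyz',s["tcp_rot"]);
    g=R.inv().apply(np.array(target)-s["eef_pos"])/1000
    w=Ro.from_euler('xyz',[np.pi,0,yaw if yaw is not None else s["tcp_rot"][2]])
    return (R.inv()*w).as_rotvec(degrees=True).round(2),g.round(4)
def tri(a,b):
    (o,d),(p,e)=a,b;x=np.linalg.lstsq(np.c_[d,-e],p-o,rcond=None)[0];q=o+d*x[0];w=p+e*x[1];return ((q+w)/2).round(1),round(np.linalg.norm(q-w),1)
E
python3 - <<'E'
import pickle
from h import *
from rig import r
d=pickle.load(open("d0.pkl","rb"));t,s=d["top"],d["side"]
def cen(f,x0,x1,y0,y1,dark):
    g=cv2.cvtColor(f["img"],cv2.COLOR_RGB2GRAY)[y0:y1,x0:x1].astype(float);b=np.median(g)
    w=np.abs(g-b)>8 if dark else (g>110)
    v,u=np.nonzero(w);return u.mean()+x0,v.mean()+y0,w.sum(),np.ptp(u),np.ptp(v)
ht=cen(t,277,289,219,231,1);hs=cen(s,301,312,213,221,1);print(ht,hs,onz(t,*ht[:2],95),onz(s,*hs[:2],95),tri(ray(t,*ht[:2]),ray(s,*hs[:2])))
g=cv2.cvtColor(t["img"],cv2.COLOR_RGB2GRAY);print(g[218:232,172:194])
g=cv2.cvtColor(s["img"],cv2.COLOR_RGB2GRAY);print(g[268:302:2,216:236])
print(rel(r.sense(),[483,313,250],np.radians(100)))
E
```

```text
(np.float64(281.6744186046512), np.float64(225.04651162790697), np.int64(43), np.int64(7), np.int64(6)) (np.float64(305.325), np.float64(216.55), np.int64(40), np.int64(10), np.int64(7)) [487.7 -17.1  95. ] [491.7 -19.8  95. ] (array([488.3, -16.6,  98.8]), np.float64(2.1))
[[ 81  82  82  87  90  78  52  42  44  47  46  41  44  49  49  45  44  46
   49  48  43  43]
 [ 81  81  84  90 102  90  59  44  47  50  49  46  46  49  49  44  41  44
   46  46  41  41]
 [ 82  82  83  92 111 102  70  53  54  52  48  44  43  44  44  43  40  42
   44  42  41  42]
 [ 82  82  83  93 116 110  87  88  90  83  68  51  43  43  45  44  41  43
   46  47  43  44]
 [ 82  83  83  94 117 124 125 135 140 132 109  75  57  51  50  47  46  47
   50  49  45  45]
 [ 82  83  84  95 122 142 151 157 160 154 132  98  73  64  61  53  46  44
   48  47  45  42]
 [ 82  83  84  96 126 150 159 162 163 159 142 109  79  72  68  58  44  41
   44  46  42  41]
 [ 83  83  83  95 125 146 154 157 160 156 134 100  79  74  71  60  45  40
   43  43  45  41]
 [ 83  84  83  92 117 131 130 134 142 137 113  86  75  73  71  58  45  41
   43  
[... 1305 characters left out ...]
 29  25  25
   30  32]
 [ 22  20  19  22  24  47 100 137 137 121 100  81  70  60  42  30  22  19
   24  31]
 [ 19  26  27  32  35  48  84 123 137 124 103  85  72  63  49  34  30  23
   20  19]
 [ 25  21  25  26  25  37  74 117 136 127 103  87  75  66  49  29  18  22
   17  20]
 [ 33  35  31  22  24  28  56 111 143 132 112  90  78  70  52  28  15  12
   15  18]
 [ 25  24  25  29  34  35  54  99 135 139 125 104  81  65  48  27  20  20
   19  17]
 [ 25  19  19  20  27  27  28  41  60  73  76  62  45  28  21  19  18  22
   20  17]
 [ 35  35  34  31  25  20  20  18  21  21  25  22  19  17  15  15  15  16
   18  16]]
(array([-6.000e-02, -5.000e-02, -8.008e+01]), array([ 0.5608, -0.7543, -0.0533]))
```

```bash
python3 -m creep '0 0 0 0 0 -0.06 0; 0 0 -10 0.2 -0.3 -0.06 0; 0 0 -20 0.565 -0.758 -0.06 0; 0 0 -30 0.565 -0.758 -0.06 0; 0 0 -40 0.565 -0.758 -0.06 0; 0 0 -50 0.565 -0.758 -0.06 0; 0 0 -60 0.565 -0.758 -0.06 0; 0 0 -70 0.565 -0.758 -0.06 0'
python3 - <<'E'
from h import *
from rig import r
s=r.sense();print(s["eef_pos"],s["tcp_rot"],rel(s,[486,318,240],np.radians(100)))
E
```

```text
clock: 1.1
eef_pos: [337.5, -166.4, 256.5]
tcp_rot: [3.141, 0.0, 1.575]
contact_force: [1.7, -1.0, -0.1]
opening: 1.0
grasp_force: 0.0
[ 337.48305266 -166.3749261   256.48360949] [3.14109569e+00 9.72476147e-05 1.57461868e+00] (array([ 0.03,  0.01, -9.78]), array([0.4838, 0.1504, 0.0165]))
```

```bash
python3 -m creep '0 0 -10 0.484 0.15 0.016 0; 0 0 -10 0.484 0.15 0.016 0; 0 0 -10 0.484 0.15 0.016 0; 0 0 -10 0.484 0.15 0.016 0; 0 0 -10 0.484 0.15 0.016 0; 0 0 -10 0.484 0.15 0.016 0; 0 0 -10 0.484 0.15 0.016 0; 0 0 -10 0.484 0.15 0.016 0'
python3 - <<'E'
from h import *
from rig import r
s=r.sense();print(s["eef_pos"],s["tcp_rot"],s["qvel"].round(2),rel(s,[486,318,240],np.radians(100)))
E
```

```text
clock: 2.1
eef_pos: [486.1, 311.0, 240.3]
tcp_rot: [-3.141, 0.0, 1.745]
contact_force: [0.2, -0.2, 0.4]
opening: 0.999
grasp_force: 0.0
[486.07990059 311.04796474 240.33144908] [-3.14138378e+00  3.07864226e-04  1.74455973e+00] [ 0.6   0.62 -0.75 -0.    0.12  0.6 ] (array([-0.01,  0.02, -0.04]), array([0.0069, 0.0011, 0.0003]))
```

```bash
python3 -m creep '0 0 0 0 0 0 0; 0 0 0 0 0 0 0; 0 0 0 0 0 0 0'
python3 - <<'E'
from h import *
from rig import r
import pickle
s=r.sense();print(s["eef_pos"],s["qvel"].round(3))
f=r.grab_frame("wrist");pickle.dump(f,open("w1.pkl","wb"));cv2.imwrite("pics/w1.png",f["img"][...,::-1]);print(f["K"],f["world_from_camera"].round(3))
E
```

```text
clock: 2.48
eef_pos: [485.6, 307.7, 240.7]
tcp_rot: [-3.141, 0.0, 1.743]
contact_force: [-0.1, 0.0, -0.3]
opening: 1.002
grasp_force: 0.0
[485.63844298 307.73491469 240.71261156] [-0.004 -0.005 -0.002  0.001 -0.001  0.002]
[[348.14522441   0.         269.23449237]
 [  0.         348.14522441 213.63601589]
 [  0.           0.           1.        ]] [[ 9.85000e-01 -1.62000e-01 -5.30000e-02  4.71713e+02]
 [ 1.71000e-01  9.35000e-01  3.12000e-01  3.87884e+02]
 [-1.00000e-03 -3.17000e-01  9.48000e-01  4.19082e+02]
 [ 0.00000e+00  0.00000e+00  0.00000e+00  1.00000e+00]]
```

View pics/w1.png

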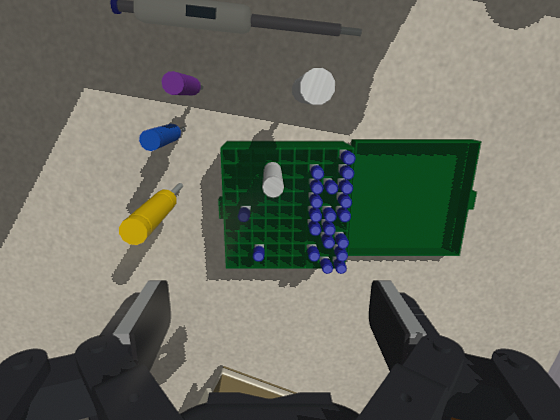

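Wrist view: the grey pin handle has its bright top end near (273,187) in the box; the larger grey one is at (318,86), yellow (133,230), blue caps elsewhere. I measure the top face.

Run:
```python
import pickle
from h import *
f=pickle.load(open("w1.pkl","rb"))
g=cv2.cvtColor(f["img"],cv2.COLOR_RGB2GRAY)
m=(g>90).astype(np.uint8);m[:155]=0;m[210:]=0;m[:,:255]=0;m[:,295:]=0
c=max(cv2.findContours(m,0,1)[0],key=cv2.contourArea);print(cv2.boundingRect(c))
print(g[160:205:2,256:290])
for v in (182,186,188,190): print(v,onz(f,273,v,132),pt(f,273,v))
h=cv2.inRange(cv2.cvtColor(f["img"],cv2.COLOR_RGB2HSV),(40,80,20),(85,255,255));h[:,352:]=0
c=max(cv2.findContours(cv2.morphologyEx(h,3,np.ones((15,15))),0,1)[0],key=cv2.contourArea);q=cv2.minAreaRect(c);print(q,[onz(f,*p,60) for p in cv2.boxPoints(q)])
```

```text
(262, 162, 22, 36)
[[ 28  29  29  27  29  29  29  28  29  33  40  46  45  44  43  39  24  23
   24  25  27  25  33  49  53  46  44  46  45  46  41  27  27  26]
 [ 34  32  31  30  34  31  33  31  31  29  31  44  53  79 102 148 156 153
  128 120  58  39  48  62  55  48  49  50  50  49  50  51  51  51]
 [ 31  31  32  32  33  32  32  32  28  34  76 113 134 142 149 144 152 156
  168 167 173 165 118  41  46  35  38  38  38  39  38  39  38  39]
 [ 31  30  30  30  30  31  32  27  45  82 107 109 113 119 127 135 142 147
  150 153 158 166 171 154  89  19  27  32  29  32  33  31  30  33]
 [ 29  27  28  29  29  29  27  25  56  91  96 105 117 123 130 138 144 149
  152 156 159 159 160 165 153  13  25  29  30  29  30  30  29  30]
 [ 29  29  27  28  28  28  24  43  77  90  96 109 119 125 132 137 145 150
  154 156 156 159 160 163 152  65  20  30  30  31  29  29  30  30]
 [ 28  30  30  30  29  30  24  50  87  85  98 112 121 127 133 138 145 151
  153 154 158 159 160 160 154 110  16  24  28  29  30  28  30  30]
 [ 32  47  44  30  28  29  27  57  88  90 102 115 124 129 135 140 148 155
  152 153 156 159 16
[... 1798 characters left out ...]
44  32  30  31
   30  29  32  32  40  54  49  45  45  41  29  29  32  28  33  29]
 [ 35  35  40  49  47  48  45  32  43  53  50  45  45  45  46  47  46  46
   46  46  42  29  40  53  49  44  45  46  46  47  46  45  45  46]
 [ 37  42  57  55  53  53  53  54  54  57  51  51  53  52  53  53  53  53
   54  53  53  53  53  57  55  51  52  52  53  52  52  53  53  53]]
182 [486.1 321.6 132. ] [486.  322.1 133.9]
186 [486.7 318.2 132. ] [486.7 318.4 132.6]
188 [487.  316.5 132. ] [487.  316.5 132.2]
190 [487.3 314.8 132. ] [487.3 315.  132.8]
((284.5, 204.5), (127.0, 133.0), 90.0) [array([427.2, 337.5,  60. ]), array([560.4, 360.5,  60. ]), array([595.4, 220.9,  60. ]), array([445.1, 194.8,  60. ])]
```

Run:
```python
from h import *
from rig import r
s=r.sense();print(s["eef_pos"],rel(s,[486.8,317.4,88],np.radians(100)))
```

```text
[485.8147893  307.7548893  240.92483506] (array([ 0.  ,  0.01, -0.14]), array([0.0094, 0.0026, 0.1529]))
```

```bash
python3 -m creep '0 0 0 0.0094 0.0026 0.02 0; 0 0 0 0.0094 0.0026 0.05 0; 0 0 0 0.0094 0.0026 0.08 0; 0 0 0 0.0094 0.0026 0.11 0; 0 0 0 0.0094 0.0026 0.135 0; 0 0 0 0.0094 0.0026 0.153 0; 0 0 0 0.0094 0.0026 0.153 0; 0 0 0 0.0094 0.0026 0.153 0' 40
python3 - <<'E'
from h import *
from rig import r
s=r.sense();print(s["eef_pos"],s["qvel"].round(3))
f=r.grab_frame("wrist");cv2.imwrite("pics/w2.png",f["img"][...,::-1])
E
```

```text
clock: 3.52
eef_pos: [487.4, 319.0, 88.3]
tcp_rot: [3.141, -0.0, 1.744]
contact_force: [-0.0, -0.6, 1.4]
opening: 0.996
grasp_force: 0.0
[487.40564738 318.97620085  88.30935136] [ 0.    -0.011 -0.008  0.002 -0.001 -0.001]
```

View pics/w2.png

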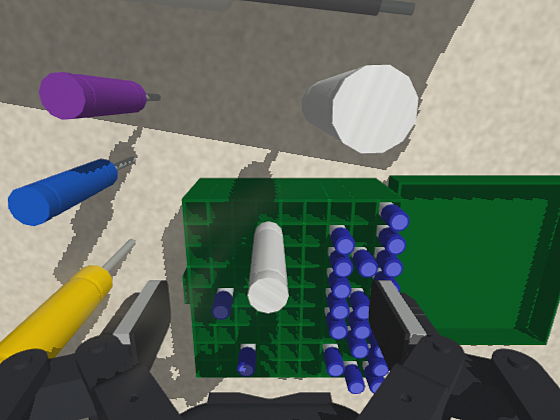

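The pin's handle (268,295) lies midway between the pads (141 and 398 px); closing.

```bash
python3 -m creep '0 0 0 0 0 0 255; 0 0 0 0 0 0 255; 0 0 0 0 0 0 255; 0 0 0 0 0 0 255; 0 0 0 0 0 0 255; 0 0 0 0 0 0 255; 0 0 0 0 0 0 255; 0 0 0 0 0 0 255' 60
```

```text
clock: 4.58
eef_pos: [487.1, 318.8, 88.0]
tcp_rot: [3.141, -0.0, 1.744]
contact_force: [-1.0, -1.0, 5.1]
opening: 0.171
grasp_force: 58.7
```

```bash
python3 -m creep '0 0 0 0 0 -0.008 255; 0 0 0 0 0 -0.025 255; 0 0 0 0 0 -0.05 255; 0 0 0 0 0 -0.08 255; 0 0 0 0 0 -0.11 255; 0 0 0 0 0 -0.13 255; 0 0 0 0 0 -0.13 255; 0 0 0 0 0 -0.13 255'
python3 - <<'E'
from h import *
from rig import r
import pickle
s=r.sense();f={n:r.grab_frame(n) for n in("wrist","side")};pickle.dump((s,f),open("l.pkl","wb"))
print(rel(s,[488,-17,218],np.radians(100)))
w=f["wrist"]["img"][180:420,180:360];sd=f["side"]["img"][150:330,160:320]
cv2.imwrite("pics/l.png",np.hstack([cv2.resize(w,(450,600)),cv2.resize(sd,(350,394),interpolation=2) if 0 else cv2.copyMakeBorder(cv2.resize(sd,(350,394)),0,206,0,0,0)])[...,::-1])
E
```

```text
clock: 5.58
eef_pos: [486.5, 318.4, 217.3]
tcp_rot: [-3.141, 0.0, 1.744]
contact_force: [-0.2, -0.3, -1.9]
opening: 0.167
grasp_force: 58.6
(array([-0.03,  0.02, -0.07]), array([-0.3306, -0.0564, -0.0006]))
```

View pics/l.png

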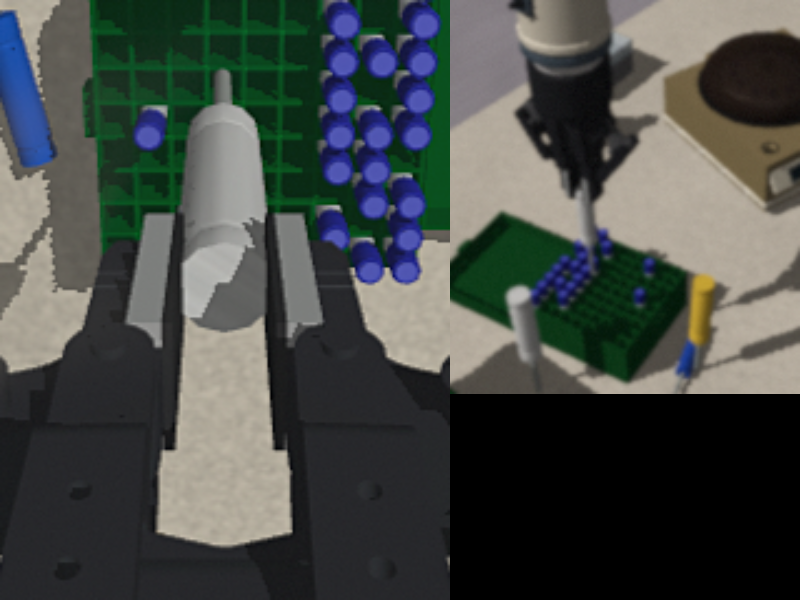

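The pin is gripped and clear of the box, tip near wrist pixel (269,209). I compare the tip with the TCP and check the blue decoy, which looks shifted.

Run:
```python
import pickle
from h import *
s,f=pickle.load(open("l.pkl","rb"));w=f["wrist"]
g=cv2.cvtColor(w["img"],cv2.COLOR_RGB2GRAY)
print(s["eef_pos"]);print(g[204:222:1,262:276])
for v in (208,209): print(onz(w,268.8,v,138.5))
# handle top depth, shoulder
for v in(280,290,300,305):print(v,pt(w,265,v))
cv2.imwrite("pics/s1.png",np.hstack([cv2.resize(f["side"]["img"][200:360,160:320],(400,400)),cv2.resize(w["img"],(400,300))[:, :] if 0 else cv2.copyMakeBorder(cv2.resize(w["img"],(400,300)),0,100,0,0,0)])[...,::-1])
```

```text
[486.53093294 318.35378824 217.27944883]
[[ 54  52  48  48  47  49  49  48  48  49  48  44  30  38]
 [ 53  49  47  47  46  47  48  46  47  47  46  48  42  30]
 [ 70  57  52  52  52  49  49  48  48  50  52  53  54  54]
 [ 60  66  54  55  52  59  78  81  61  49  54  56  56  57]
 [ 57  55  39  39  55  83 111 124 122  73  30  36  38  39]
 [ 56  48  30  40  68  92 110 124 132 120  41  28  29  31]
 [ 58  47  29  45  77  92 110 121 130 126  60  28  32  31]
 [ 58  51  27  46  77  93 109 121 129 123  63  26  29  32]
 [ 58  51  29  45  77  93 109 120 128 122  64  24  29  31]
 [ 57  51  28  45  78  92 110 120 127 121  63  24  28  31]
 [ 58  51  25  46  79  94 109 120 127 126  87  24  31  30]
 [ 58  52  38  57  79  94 110 120 126 126  90  21  28  33]
 [ 57  52  42  56  77  95 110 120 127 127  90  24  30  34]
 [ 57  54  44  58  78  95 110 120 126 126  89  20  28  33]
 [ 55  53  46  57  77  96 111 120 126 126  96  35  28  33]
 [ 55  53  44  57  78  96 109 120 125 125  95  40  39  27]
 [ 53  52  47  58  73  93 105 115 120 126 114  42  48  48]
 [ 58  46  44  57  90 121 143 154 145 140 121  37  41  44]]
[485.8 318.3 138.5]
[486.  317.5 138.5]
280 [483.4 324.4 262. ]
290 [484.2 319.6 262. ]
300 [485.  315.1 262.9]
305 [485.6 311.7 261.4]
```

View pics/s1.png

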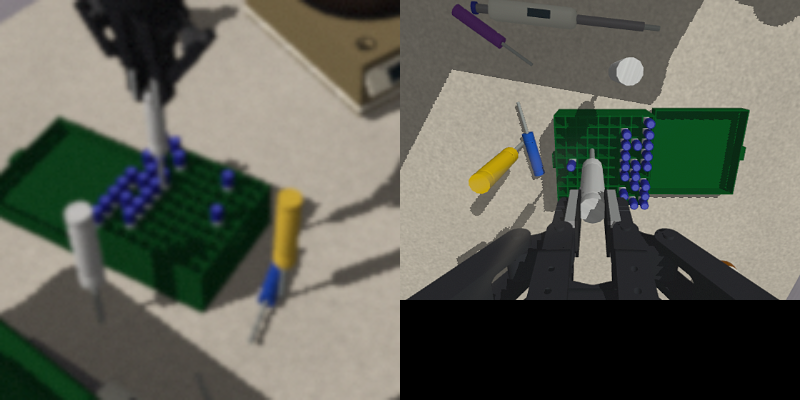

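Blue and purple decoys (free-standing on thin shafts, not listed bystanders) have toppled, but clear of everything that matters. The tip is within about 1 mm of the TCP axis and 77 mm below it, with no slip. Carrying the pin to above the hole.

```bash
python3 -m creep '0 0 0 -0.03 -0.005 0 255; 0 0 0 -0.08 -0.014 0 255; 0 0 0 -0.14 -0.024 0 255; 0 0 0 -0.2 -0.034 0 255; 0 0 0 -0.26 -0.044 0 255; 0 0 0 -0.31 -0.053 0 255; 0 0 0 -0.331 -0.058 0 255; 0 0 0 -0.331 -0.058 0 255' && python3 -m creep '0 0 0 0 0 0 255; 0 0 0 0 0 0 255'
python3 - <<'E'
from h import *
from rig import r
import pickle
s=r.sense();f={n:r.grab_frame(n) for n in("wrist","side","top")};pickle.dump((s,f),open("h1.pkl","wb"))
print(s["eef_pos"])
w=f["wrist"]["img"][120:320,180:380];sd=f["side"]["img"][150:250,250:350]
cv2.imwrite("pics/h1.png",np.hstack([cv2.resize(w,(400,400)),cv2.resize(sd,(400,400),interpolation=2)])[...,::-1])
E
```

```text
clock: 6.68
eef_pos: [486.3, -18.7, 217.0]
tcp_rot: [-3.14, -0.0, 1.741]
contact_force: [0.1, -0.4, -0.5]
opening: 0.172
grasp_force: 58.6
clock: 6.92
eef_pos: [486.8, -16.5, 217.5]
tcp_rot: [-3.141, -0.0, 1.745]
contact_force: [0.1, -0.1, -1.2]
opening: 0.169
grasp_force: 58.6
[486.81717463 -16.45590544 217.48325157]
```

View pics/h1.png

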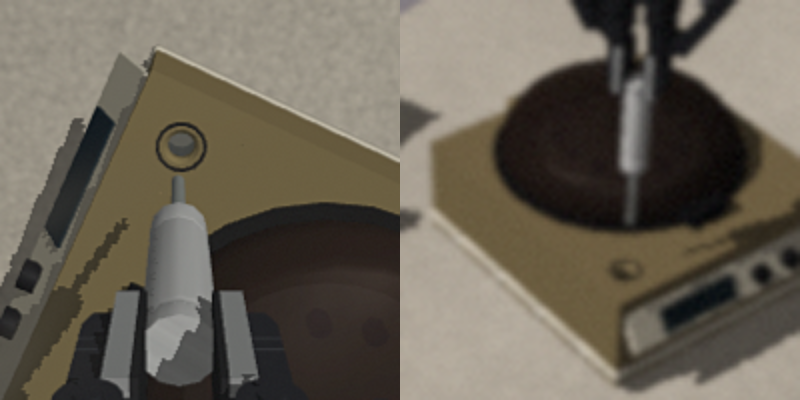

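Wrist view: hole ring centre at about (270.5,193), pin tip at (268.5,208). Same camera for both, so I measure the horizontal difference.

Run:
```python
import pickle
from h import *
s,f=pickle.load(open("h1.pkl","rb"));w=f["wrist"];sd=f["side"]
g=cv2.cvtColor(w["img"],cv2.COLOR_RGB2GRAY);x0,y0=254,178
m=(g[y0:208,x0:288]<55).astype(np.uint8);c=max(cv2.findContours(m,0,1)[0],key=cv2.contourArea)
e=cv2.fitEllipse(c);print(e);u,v=e[0][0]+x0,e[0][1]+y0
print("hole w",u,v,onz(w,u,v,95),pt(w,u,v-12),"tip",onz(w,268.6,208,140.5),onz(w,268.6,208.5,140.5))
print(g[204:212,262:276])
gs=cv2.cvtColor(sd["img"],cv2.COLOR_RGB2GRAY);print(gs[200:208,300:316])
hs=(305.9,216.8)
```

```text
((16.048669815063477, 15.021474838256836), (23.92253875732422, 24.34994125366211), 80.76475524902344)
hole w 270.0486698150635 193.02147483825684 [487.1 -16.   95. ] [485.1  -4.8  97. ] tip [485.9 -15.9 140.5] [485.9 -16.3 140.5]
[[100  94  70  35  24  34  36  36  44  42  38  28  25  33]
 [ 97  98  99  93  69  37  38  34  19  20  32  58  71  99]
 [ 95  97  97  99  98  98  98  99  98  98  98  98  97  99]
 [ 95  96  96  97  99  98  97 102  99  98  98  96  96  96]
 [ 96  96  96  96  85  79  93 105 108 101  95  96  96  96]
 [ 94  96  98  92  68  77  94 106 110 108  96  95  95  96]
 [ 95  95  97  91  59  78  94 105 111 108  95  95  96  96]
 [ 96  96  97  90  59  79  94 105 111 109  97  95  95  95]]
[[22 25 19 22 23 30 47 64 61 36 22 16 19 18 16 20]
 [20 23 20 21 21 29 49 67 58 34 20 16 17 18 18 13]
 [21 20 19 23 20 26 50 66 56 32 19 13 19 16 15 15]
 [17 16 14 17 17 28 56 69 56 30 14 12 16 11 12 14]
 [16 15 15 18 15 29 56 68 50 25 16 12 12 12 13 10]
 [12 11 13 11 14 24 47 58 44 21 11 14 12 10 15 15]
 [19 17 18 17 16 20 32 35 30 18 17 15 17 21 23 26]
 [43 39 36 33 33 33 33 33 37 34 36 38 38 43 50 52]]
```

Run:
```python
import pickle
from h import *
s,f=pickle.load(open("h1.pkl","rb"));sd=f["side"];w=f["wrist"];t=f["top"]
gs=cv2.cvtColor(sd["img"],cv2.COLOR_RGB2GRAY);print(gs[210:226,300:316])
for p in((306,217),(306.5,217)):print("hole",onz(sd,*p,95))
for z in(138.5,140.5):print("tip",onz(sd,307,205.7,z))
# handle axis in wrist: edges at top and shoulder
g=cv2.cvtColor(w["img"],cv2.COLOR_RGB2GRAY)
for u,v in((269,222),(269,230),(269,240),(269,250),(266,285),(266,295),(266,305)):print(u,v,pt(w,u,v))
```

```text
[[95 94 94 91 94 94 94 94 97 95 95 95 95 94 96 95]
 [94 95 95 96 95 96 98 95 95 95 94 93 96 95 96 94]
 [96 95 95 95 94 95 97 96 97 96 94 95 97 95 94 95]
 [96 95 95 97 94 94 93 93 98 96 97 94 97 96 94 96]
 [93 96 94 90 87 86 85 91 91 94 97 94 95 95 95 95]
 [96 94 85 75 71 72 76 81 84 84 92 95 95 94 95 97]
 [92 92 79 64 68 75 89 97 92 77 83 90 94 95 95 94]
 [94 85 72 57 56 62 79 92 92 78 76 91 97 96 95 96]
 [96 90 77 59 47 47 54 70 79 76 78 90 96 95 93 95]
 [95 93 88 71 55 46 51 59 68 78 86 94 93 95 94 93]
 [95 93 94 87 81 77 73 80 86 90 93 95 97 91 89 79]
 [96 95 95 94 91 90 88 94 93 94 94 92 91 83 71 59]
 [95 95 94 95 94 94 94 94 94 92 90 80 68 61 50 46]
 [94 95 96 94 97 95 94 91 90 81 70 60 51 47 45 53]
 [93 93 91 95 95 92 89 82 69 59 51 46 48 54 64 78]
 [93 94 93 94 90 82 71 60 51 44 48 56 65 77 87 88]]
hole [489.  -19.4  95. ]
hole [487.9 -20.3  95. ]
tip [487.6 -18.8 138.5]
tip [486.2 -16.7 140.5]
269 222 [484.9  -8.2 193.9]
269 230 [485.   -8.7 206.3]
269 240 [485.1  -8.8 221.1]
269 250 [485.   -8.3 235.1]
266 285 [484.5 -12.5 262.8]
266 295 [485.4 -17.7 262.2]
266 305 [486.3 -22.9 261.9]
```

```bash
python3 -m creep '0 0 0 0.0003 0.0013 0.01 255; 0 0 0 0.0003 0.0013 0.025 255; 0 0 0 0.0003 0.0013 0.035 255; 0 0 0 0.0003 0.0013 0.035 255; 0 0 0 0.0003 0.0013 0.035 255'
python3 - <<'E'
from h import *
from rig import r
import pickle
s=r.sense();f={n:r.grab_frame(n) for n in("wrist","side")};pickle.dump((s,f),open("h2.pkl","wb"))
print(s["eef_pos"]);w=f["wrist"]
g=cv2.cvtColor(w["img"],cv2.COLOR_RGB2GRAY);print(g[185:222,250:290])
for u,v in((269,225),(269,240),(269,250),(266,290)):print(u,v,pt(w,u,v))
wi=w["img"][150:250,220:320];sd=f["side"]["img"][175:235,275:335]
cv2.imwrite("pics/h2.png",np.hstack([cv2.resize(wi,(400,400)),cv2.resize(sd,(400,400),interpolation=2)])[...,::-1])
E
```

```text
clock: 7.7
eef_pos: [488.2, -16.9, 182.8]
tcp_rot: [3.142, -0.0, 1.744]
contact_force: [0.0, 0.5, -0.6]
opening: 0.172
grasp_force: 58.6
[488.23643933 -16.93352126 182.77563753]
[[ 96  97  96 ...  98  96  97]
 [ 97  96  96 ...  96  96  97]
 [ 96  96  96 ...  97  96  98]
 ...
 [ 98  96  98 ...  95  97  96]
 [ 96  95  97 ...  96  95  96]
 [ 95  96 100 ...  96  96  96]]
269 225 [486.4  -8.9 163.8]
269 240 [486.4  -8.9 187.3]
269 250 [486.4  -8.7 200.7]
266 290 [486.3 -15.4 228.1]
```

View pics/h2.png

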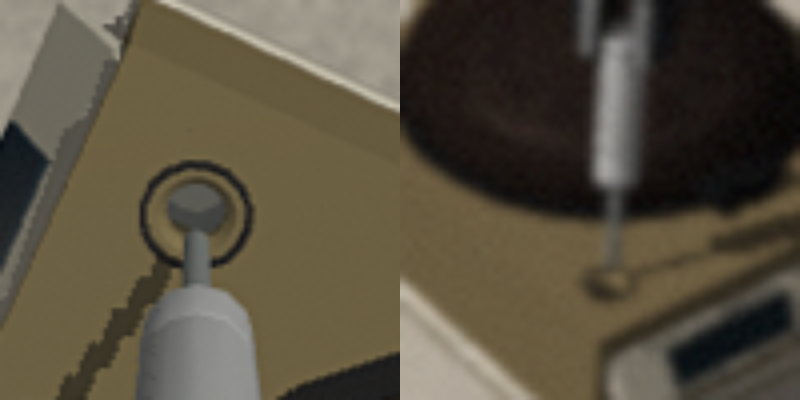

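Ring centre is at wrist (269,203.5), tip edge at (269,207.8); side view shows the tip right over the hole. Computing the residual.

Run:
```python
import pickle
from h import *
s,f=pickle.load(open("h2.pkl","rb"));w=f["wrist"];sd=f["side"]
print("hole",onz(w,269,203.5,95),"tip axis",onz(w,269,207.5,106.2)-[0,2.5,0], "ring edges",onz(w,255,203.5,95),onz(w,283,203.5,95),onz(w,269,190.3,95),onz(w,269,216.7,95))
k=400/60
print("side hole",onz(sd,275+608/k,175+284/k,95),"tip",onz(sd,275+613/k,175+268/k,106.2))
```

```text
hole [487.5 -16.   95. ] tip axis [487.5 -18.3 106.2] ring edges [476.5 -17.9  95. ] [498.5 -14.1  95. ] [485.7  -5.3  95. ] [489.4 -27.   95. ]
side hole [ 351.  -128.9   95. ] tip [ 349.3 -127.2  106.2]
```

Run:
```python
import pickle
from h import *
s,f=pickle.load(open("h2.pkl","rb"));sd=f["side"];k=400/60
print("side hole",onz(sd,275+208/k,175+284/k,95),"tip",onz(sd,275+213/k,175+268/k,106.2),onz(sd,275+213/k,175+260/k,106.2))
g=cv2.cvtColor(sd["img"],cv2.COLOR_RGB2GRAY);print(g[208:224,299:316])
```

```text
side hole [487.  -17.6  95. ] tip [484.3 -16.7 106.2] [487.5 -21.1 106.2]
[[ 79  79  76  70  66  67  71  81  76  64  65  69  75  79  80  81  82]
 [ 95  93  93  90  86  88  91  91  86  82  87  91  94  93  95  91  93]
 [ 95  96  95  96  95  96  97  94  89  89  93  93  96  95  95  95  93]
 [ 95  93  95  93  95  96  99  92  84  87  93  95  94  95  94  96  93]
 [ 96  94  95  94  95  96 101  93  83  90  95  95  97  95  93  97  94]
 [ 94  97  95  97  94  98  97  89  83  88  93  95  95  95  93  89  85]
 [ 96  94  94  94  91  90  89  81  80  85  92  93  86  87  82  75  70]
 [ 95  96  95  85  75  72  73  74  79  80  80  77  75  74  78  82  83]
 [ 95  95  91  77  67  67  77  88  97  90  73  72  79  85  89  91  96]
 [ 96  95  84  71  56  57  65  80  93  91  75  74  89  91  95  94  97]
 [ 96  95  90  76  58  46  48  57  70  77  72  78  91  95  95  95  96]
 [ 92  95  93  88  70  54  50  52  60  68  79  86  92  94  97  94  90]
 [ 96  93  96  93  87  80  75  73  81  85  89  91  95  95  93  89  79]
 [ 95  94  94  95  93  93  91  88  91  94  94  95  91  89  79  72  60]
 [ 92  92  95  95  94  95  94  96  94  95  92  90  79  72  61  48  46]
 [ 91  93  93  93  96  96  94  95  93  89  81  68  59  53  44  47  54]]
```

```bash
python3 -m creep '0 0 0 0.0017 0.0003 0 255; 0 0 0 0.0017 0.0003 0.004 255; 0 0 0 0.0017 0.0003 0.008 255; 0 0 0 0.0017 0.0003 0.012 255; 0 0 0 0.0017 0.0003 0.014 255; 0 0 0 0.0017 0.0003 0.014 255'
python3 - <<'E'
from rig import r
import cv2,numpy as np
f=r.grab_frame("wrist");cv2.imwrite("pics/h3.png",cv2.resize(f["img"][160:260,220:320],(400,400))[...,::-1])
E
```

```text
clock: 8.55
eef_pos: [488.0, -15.2, 168.5]
tcp_rot: [-3.141, -0.0, 1.744]
contact_force: [-0.5, -0.4, -0.0]
opening: 0.169
grasp_force: 58.6
```

View pics/h3.png

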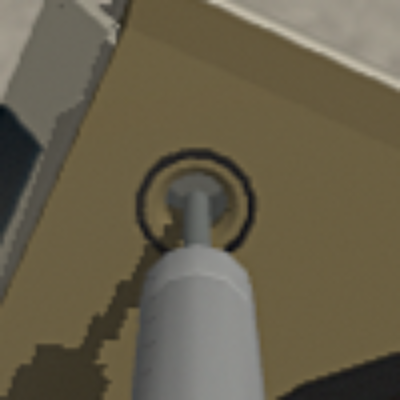

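Tip is in the hole, its edge at crop (198,193), so axis about (198,206) against ring centre (196,203): centred within 1 mm. Lowering, watching the force.

```bash
python3 -m creep '0 0 0 0 0 0.003 255; 0 0 0 0 0 0.007 255; 0 0 0 0 0 0.011 255; 0 0 0 0 0 0.015 255; 0 0 0 0 0 0.015 255; 0 0 0 0 0 0.015 255'; for i in 1 2 3; do python3 -c "
from rig import r
s=r.sense();print(s['eef_pos'].round(2),s['contact_force'].round(2))"; done
```

```text
clock: 9.35
eef_pos: [488.2, -15.2, 153.8]
tcp_rot: [3.142, 0.0, 1.744]
contact_force: [-0.4, -0.8, -0.1]
opening: 0.167
grasp_force: 58.6
[488.15 -15.18 153.77] [-0.42 -0.85 -0.06]
[488.15 -15.18 153.77] [-0.42 -0.85 -0.06]
[488.15 -15.18 153.77] [-0.42 -0.85 -0.06]
```

```bash
python3 -m creep '0 0 0 0 0 0.001 255; 0 0 0 0 0 0.002 255; 0 0 0 0 0 0.002 255; 0 0 0 0 0 0.002 255'; python3 -m creep '0 0 0 0 0 0.001 255; 0 0 0 0 0 0.002 255; 0 0 0 0 0 0.002 255; 0 0 0 0 0 0.002 255';  python3 -m creep '0 0 0 0 0 0.001 255; 0 0 0 0 0 0.002 255; 0 0 0 0 0 0.002 255; 0 0 0 0 0 0.002 255'
```

```text
clock: 9.85
eef_pos: [488.1, -15.2, 151.7]
tcp_rot: [3.142, -0.0, 1.744]
contact_force: [1.4, 0.1, -0.3]
opening: 0.176
grasp_force: 58.6
clock: 10.35
eef_pos: [488.1, -15.2, 149.7]
tcp_rot: [-3.142, -0.0, 1.744]
contact_force: [0.2, 0.2, -0.5]
opening: 0.168
grasp_force: 58.6
clock: 10.85
eef_pos: [488.1, -15.2, 147.7]
tcp_rot: [-3.142, -0.0, 1.744]
contact_force: [-0.1, 0.7, -0.1]
opening: 0.172
grasp_force: 58.6
```

```bash
python3 -m creep '0 0 0 0 0 0.001 255; 0 0 0 0 0 0.002 255; 0 0 0 0 0 0.002 255; 0 0 0 0 0 0.002 255'|grep -E "eef|contact"; python3 -m creep '0 0 0 0 0 0.001 255; 0 0 0 0 0 0.002 255; 0 0 0 0 0 0.002 255; 0 0 0 0 0 0.002 255'|grep -E "eef|contact"
```

```text
eef_pos: [488.2, -15.2, 145.8]
contact_force: [-0.4, -0.1, 0.9]
eef_pos: [488.2, -15.2, 143.7]
contact_force: [-0.1, -0.2, 2.6]
```

Contact is starting near TCP z 145. Continuing in small steps.

```bash
python3 -m creep '0 0 0 0 0 0.001 255; 0 0 0 0 0 0.002 255; 0 0 0 0 0 0.002 255; 0 0 0 0 0 0.002 255'|grep -E "eef|contact"; python3 -m creep '0 0 0 0 0 0.001 255; 0 0 0 0 0 0.0015 255; 0 0 0 0 0 0.0015 255; 0 0 0 0 0 0.0015 255'|grep -E "eef|contact"
```

```text
eef_pos: [488.1, -15.2, 141.7]
contact_force: [0.1, 0.2, 1.8]
eef_pos: [488.1, -15.2, 140.2]
contact_force: [-0.1, 0.3, 2.6]
```

```bash
python3 -m creep '0 0 0 0 0 0.0005 255; 0 0 0 0 0 0.001 255; 0 0 0 0 0 0.001 255; 0 0 0 0 0 0.001 255'|grep -E "eef|contact";  python3 -m creep '0 0 0 0 0 0.0005 255; 0 0 0 0 0 0.001 255; 0 0 0 0 0 0.001 255; 0 0 0 0 0 0.001 255'|grep -E "eef|contact"
```

```text
eef_pos: [488.2, -15.2, 139.2]
contact_force: [-0.3, -0.1, 3.8]
eef_pos: [488.1, -15.2, 138.3]
contact_force: [0.5, 0.5, 4.8]
```

```bash
python3 -m creep '0 0 0 0 0 0.0005 255; 0 0 0 0 0 0.0005 255; 0 0 0 0 0 0.0005 255'|grep -E "eef|contact";  python3 -m creep '0 0 0 0 0 0.0005 255; 0 0 0 0 0 0.0005 255; 0 0 0 0 0 0.0005 255'|grep -E "eef|contact"
```

```text
eef_pos: [488.4, -15.2, 138.1]
contact_force: [-0.3, 0.3, 8.2]
eef_pos: [488.7, -15.2, 137.9]
contact_force: [-0.7, -0.1, 11.4]
```

The force jumped from about 5 to 11 N with the tool barely moving, so the plunger is on its stop. I check that the force is steady and the lid ajar.

```bash
python3 -m creep '0 0 0 0 0 0 255; 0 0 0 0 0 0 255; 0 0 0 0 0 0 255; 0 0 0 0 0 0 255; 0 0 0 0 0 0 255; 0 0 0 0 0 0 255'
python3 - <<'E'
from rig import r
import cv2,numpy as np,pickle
from h import *
f=r.grab_frame("side");o=pickle.load(open("h2.pkl","rb"))[1]["side"]
# lid's front edge (-x side, azimuth 165 deg): height profile before/after over the dome region
for n,g in(("before",o),("after",f)):
    z=[pt(g,u,v)[2] for u in range(322,340) for v in range(188,200)];print(n,np.median(z),np.percentile(z,[10,90]))
c=lambda g:cv2.resize(g["img"][140:250,240:370],(400,338))
cv2.imwrite("pics/end.png",np.hstack([c(o),c(f)])[...,::-1]);print(r.sense()["contact_force"])
E
```

```text
clock: 15.35
eef_pos: [488.7, -15.2, 137.9]
tcp_rot: [3.14, 0.0, 1.744]
contact_force: [-0.2, 0.5, 10.6]
opening: 0.174
grasp_force: 59.8
before 115.3 [ 97.15 132.1 ]
after 124.65 [ 97.2 137.4]
[-0.71764424 -0.06383896 10.63125352]
```

View pics/end.png

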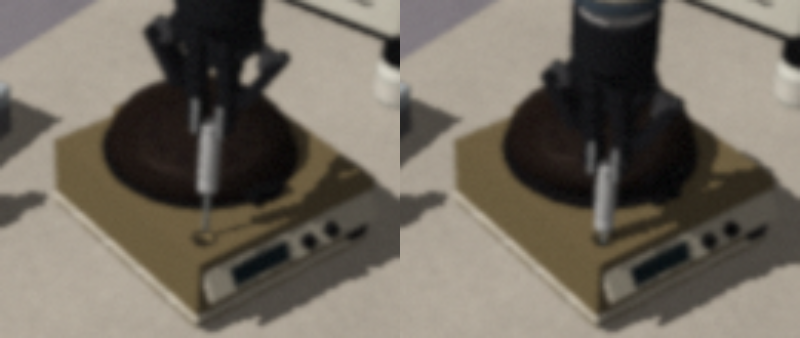

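The pin stands upright in the hole at crop (603,235). The lid's front has risen by about 9 mm in the depth readings, and the force holds at 10.6 N. Handing in.

```bash
python3 -c "
from rig import r
print(r.sign_off())"
```

```text
the job is handed in; nothing more can be done
None
```

I handed the job in with the pin still gripped upright in the release hole, holding the plunger on its stop at about 10.6 N with the lid raised; the blue and purple look-alikes had toppled on the bench by the time the pin was lifted, probably knocked by the gripper.

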